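Lock a carrier plate on the bench shaker with an R-clip

TASK

Mount the carrier plate on the bench shaker: set its two holes over the two upright pins, collared hole over the tall post, so that it lies flat and fully home on the platform. Then take the R-clip from its stand and push its straight leg through the cross-hole in the post, above the collar, until its bent leg has sprung over the post and sits snugly round it; let go, and leave the bottle, the tip box and the mouse where they are.

Things in the scene. Friction and masses are not known exactly. Their poses are not given: they have to be found in the camera images.
- shaker: White bench shaker, fixed, 170 (x) x 250 (y), with a dark steel platform 140 x 220 on top, 70 above the table. Two steel pins stand on it. Tall post at y = +65: 24 diameter, top 52 above the platform, tapered over the last 6. Short dowel at y = -65: 14 diameter, 26 high, top tapered. Origin: centre of its underside, z up.
- platform_mid (a point): Point on the platform's top face (70 above the table), midway between the two pins; axes as shaker.
- post_hole (a point): Centre of the cross-hole in the tall post: on the post's axis, 36 above the platform. The hole is 9 wide and 9 high, runs right through the post along the shaker's x, and is countersunk at both mouths; the clip may enter from either side. Axes as shaker.
- carrier_grip (a point): Centre of the carrier's black bar handle, 32 above the carrier's underside. Carrier: loose flat aluminium plate 100 (x) x 180 (y) x 8 thick, 0.5 kg, lying on the table. Handle: upright bar in its middle, 14 (x) x 50 (y), rising 38 above the plate's top face. When home the carrier's axes agree with the shaker's. z up.
- carrier_bore (a point): Centre of the carrier's collared hole at its underside, at y = +65, 32 below carrier_grip. Hole 26.5 diameter; collar 37.5 outside diameter, rising 23 above the plate's top face. At y = -65 is a plain 17 hole. With the carrier home the collar's top is 5 below the middle of the post's cross-hole. Axes as carrier_grip.
- stand: Black T-shaped stand, fixed, top 46 above the table. The clip's legs lie on a block 70 (x) x 56 (y) from x = +32 to +102; a tongue 13 wide (y), x = -32 to +32, carries the end of its head, whose sides overhang freely; a foot 140 x 70 x 8 high lies below. Origin: on the table, under the head of a clip laid centrally; axes nearly as the clip's.
- clip_head (a point): Middle of the R-clip's head, in the wire's mid-plane, 49 above the table at the start. Clip: loose, 6 thick steel wire, 137 long, 75 g, lying flat. The head is a loop 34 wide outside, with parallel straight sides along the clip's x at y = +14 and -14 (wire centres), x = -18 to +20: grip across these. z up.
- clip_seat (a point): Point on the centre line of the clip's straight leg beside the bent leg's bulge: at x = +68, y = -14 from clip_head. With the clip home it lies at post_hole, clip's x along the hole. The straight leg runs along x at y = -14 to its round tip at x = +108.
- bent_leg (a joint): How far the clip's bent leg is sprung outwards (rad): 0 relaxed, about 0.06 as its neck rides over the post, near 0 once snapped round. That takes a push of about 5 N (up to 15 N with friction). The leg springs from the head's y = +14 side, dips in, bulges at x = 68, narrows, then flares to a tip at x = 104, y = +7 (from clip_head).
- reagent_bottle: Bystander: white bottle, 66 diameter, 130 high; origin at the centre of its underside.
- tip_box: Bystander: grey pipette-tip box, 87 x 122 x 63 high; origin at the centre of its underside.
- mouse: Bystander: black computer mouse, 105 x 60 x 32 high; origin at the centre of its underside.
Mind the look-alikes: they are no part of the job. There is more than one size of the part that bears clip_head; the job needs the smaller. What is shaped like the part that bears carrier_grip but yellow is not meant.

How it is judged:
On the way:
1. the carrier plate lies flat and fully home over both pins (horizontal distance between carrier_grip and platform_mid below 0.004 m and z of carrier_grip in the frame of platform_mid below 0.0345 m and angle between the y axis of carrier_grip and the y axis of platform_mid, either way round below 0.05 rad), for 0.2 s.
At the end, for the whole second after the job is handed in: Carrier home on both pins (4 mm sideways, 2.5 mm in height, 0.05 rad in yaw); clip's straight leg through the cross-hole, seat point within 5 mm of the hole's centre, along the hole within 0.25 rad, level within 0.35 rad, bent leg sprung back to under 0.05 rad (all of step 1 and distance between clip_seat and post_hole below 0.005 m and angle between the x axis of clip_head and the x axis of post_hole, either way round below 0.25 rad and angle between the z axis of clip_head and the z axis of post_hole, either way round below 0.35 rad and value of joint bent_leg below 0.05 rad); the robot touches nothing.
It fails at once if the bottle is pushed away (distance of reagent_bottle from where it was at the start of the episode above 0.03 m).
It fails at once if the tip box is pushed away (distance of tip_box from where it was at the start of the episode above 0.03 m).
It fails at once if the mouse is pushed away (distance of mouse from where it was at the start of the episode above 0.03 m).
It also fails if it takes over 69 s, if anything falls off the work surface, if the arm or the gripper's body presses on something with over 40 N, if the wrist force passes 120 N, or if a joint passes its speed limit or range.

ROBOT

A 6-joint arm with a two-finger parallel gripper is mounted at the origin on the work surface. World frame = base frame: x ahead of the robot, y to its left, z up, the work surface at z = 0. Lengths are in m, angles in rad, forces in N, time in s.
With the tool pointing down it reaches from about 0.275 to 0.725 m from the base axis. Payload 5.6 kg.
Tool frame: the origin (TCP) lies at the very end of the fingers, on their centre line; the grasp point (between the pads) lies 19 mm behind it; z points along the fingers, x is the direction in which the jaws open and shut, and the axes are right-handed (so a half turn about z gives the same grasp; the last joint's range is limited). The gripper opens to 85 mm and grips with 20 to 120 N. Pads are 22 mm wide; open, the fingers measure 114 mm over their backs; the gripper's body (76 mm by 85 mm) begins 54 mm behind the grasp point. The pads swing forward as they close: fully open they stand 13 mm farther back than shut.
Start: joints at [-1.012, 0.255, 0.108, 0, -1.424, -0.285], TCP at [0.149, -0.53, 0.231] pointing down, gripper open.
Joint ranges: [-2.95, 2.95], [-1.21, 1.97], [-1.09, 1.5], [-2.87, 1.71], [-2.94, -0.07], [-3.05, 3.05]. Speed limits (rad/s): [2.57, 2.57, 3.14, 3.14, 3.14, 3.14].

INTERFACE

Orientations are given as a unit quaternion [x, y, z, w].
In Python, from cell import manip gives the robot as it stands.
- The arm moves only by the tool apply_moves, never from a script. Its argument "rows" is a list of rows, each a list of 6 numbers: the shift along the tool's x, y, z in m, then the turn, a rotation vector about the tool's x, y, z in rad. In form: [[tx, ty, tz, wx, wy, wz], ...]. A call has exactly 8 rows; each row is the pose to reach, as a shift and turn from the pose measured when the call began, along the tool's axes at that moment; what a row does not reach only later rows make up. A row lasts 1/10 s, in which the tool goes at most 50 mm and 8.59 degrees, less where a joint would pass 70% of its speed; a pose out of reach is approached as far as the arm can. A call with a gripper value outside its range is refused whole. "jaw" is the closure, from -1 (fully open) to 1 (shut), so that 0 is half open, set as the call begins (left out, the last holds). The fingers move at their own pace and stop on an object; "grip_force" is the grip in N (left out, the last holds). Time passes only in rows, so rows that repeat a pose let the fingers close, or fill a call up. It gives the time, the measured TCP pose, the force and the opening at its end, in the units of the state.
- manip.read_state(): the state, without advancing time (a new reading comes with each control period).
- manip.grab_frame(name): name is "scene" or "top" or "wrist"; returns (picture, depth): 420x560x3 uint8, red, green, blue; 420x560 float32, m along the optical axis (not along the pixel's ray), 0 where there is no reading.
- manip.camera_model(name): a dict with "fx", "fy", "cx", "cy" (pixels), "rvec" (rotation vector, rad) and "tvec" (3), from world to camera coordinates, as OpenCV has them. Camera axes: x right, y down, z forward; pixel columns grow to the right and rows downward; lengths in m; the calibration is good to about 2 mm. A picture is of the moment at which its call begins: read the wrist's pose just before it. camera_model takes no time and is no camera call; for the wrist camera it gives the pose at the moment of the call.
- manip.close_job(): hands the job in, once; it reports no verdict.
The state is a dict: "t": time; "joint_positions": joint angles; "joint_vel": joint speeds; "tau": joint torques, N m; "ee_pos": TCP position; "tool_rot": TCP orientation; "wrist_force": force on the tool from outside, world axes, zero at the start; "wrist_torque": the same for the moment, N m; "gripper_width": finger opening in m.
Only numpy, scipy, OpenCV 4.12 (cv2) and the standard library are available. Lean on these libraries where they do the work, as an engineer would, in place of code of your own. Each camera call takes 0.05 s, during which the arm holds its last target. There are 200 camera calls.

## Working session

There is one attempt and no reset: what is moved stays moved. The work goes in short steps, Python scripts to look and compute and a tool call to move; the robot and the scene stay as the last step left them, time stands still between calls to the robot, and variables do not carry over. Pictures are saved under pics/ and viewed, about 8 in all and at most 12, crops included, and the job is handed in when it is done.

Besides the shell and the picture viewer there is one more tool, called after ">>>" as name(argument=value, ...), one argument or row to a line, values as JSON. apply_moves: Moves the arm, as the interface text tells. Its arguments: {"type":"object","properties":{"rows":{"type":"array"},"jaw":{"type":"number"},"grip_force":{"type":"number"}},"required":["rows"]}

```bash
ls; mkdir -p pics
cat > h.py <<'E'
import numpy as np, cv2
from scipy.spatial.transform import Rotation as R
from cell import manip
def cam(n):
    c=manip.camera_model(n); K=np.array([[c['fx'],0,c['cx']],[0,c['fy'],c['cy']],[0,0,1.]])
    return K,R.from_rotvec(np.ravel(c['rvec'])).as_matrix(),np.ravel(c['tvec'])
def ray(n,uv,z,c=None):
    K,Rm,t=c or cam(n); uv=np.atleast_2d(uv).astype(float)
    d=(np.linalg.inv(K)@np.c_[uv,np.ones(len(uv))].T).T@Rm; o=-Rm.T@t
    return o+d*((z-o[2])/d[:,2])[:,None]
def cloud(dep,c):
    K,Rm,t=c; v,u=np.indices(dep.shape); 
    p=np.stack([(u-K[0,2])/K[0,0]*dep,(v-K[1,2])/K[1,1]*dep,dep],-1)
    return (p-t)@Rm
def proj(P,c):
    K,Rm,t=c; p=np.atleast_2d(P)@Rm.T+t; p=p@K.T; return p[:,:2]/p[:,2:]
def save(n,im,s=1): cv2.imwrite('pics/'+n+'.png',cv2.resize(im[...,::-1],None,fx=s,fy=s,interpolation=cv2.INTER_CUBIC))
E
python3 - <<'E'
from h import *
for n in('scene','top'):
    c=cam(n);im,d=manip.grab_frame(n);save(n,im,1.4);np.savez(''+n,im=im,d=d,K=c[0],R=c[1],t=c[2])
    print(n,c[0].tolist(),(-c[1].T@c[2]).round(3),c[1].round(2).tolist())
s=manip.read_state();print(s)
E
```

```text
pics
scene [[514.1310931946355, 0.0, 283.86511191995857], [0.0, 514.1310931946355, 203.7182883056046], [0.0, 0.0, 1.0]] [1.201 0.465 1.217] [[-0.54, 0.84, -0.01], [0.69, 0.44, -0.57], [-0.48, -0.32, -0.82]]
top [[409.90009113899885, 0.0, 284.7458255998499], [0.0, 409.90009113899885, 211.5317196642027], [0.0, 0.0, 1.0]] [0.417 0.03  1.011] [[-0.0, -1.0, -0.01], [-0.99, 0.01, -0.16], [0.16, 0.01, -0.99]]
{'t': 0.1, 'joint_positions': array([-1.01244364e+00,  2.55672794e-01,  1.07121499e-01, -4.31246457e-04,
       -1.42389951e+00, -2.84590324e-01]), 'joint_vel': array([ 0.00080666, -0.0020476 ,  0.00221465,  0.0031567 , -0.00124032,
        0.00154046]), 'tau': array([-2.44664130e-03, -3.87603271e+01,  2.38475794e+01,  5.37788451e+00,
       -3.77575139e-03, -2.02394261e-06]), 'ee_pos': array([ 0.14862284, -0.52907183,  0.23048785]), 'tool_rot': array([ 6.04030208e-01,  7.96960964e-01,  4.93760067e-04, -6.97147341e-04]), 'wrist_force': array([0.91858399, 0.1412726 , 0.60562747]), 'wrist_torque': array([ 0.01555673, -0.02232197, -0.01600042]), 'gripper_width': 0.08536276841824654}
```

View pics/top.png

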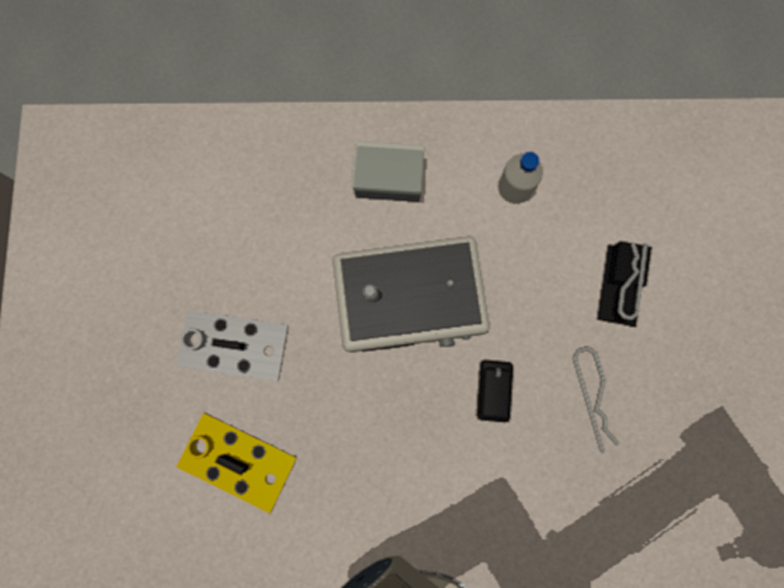

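View pics/scene.png

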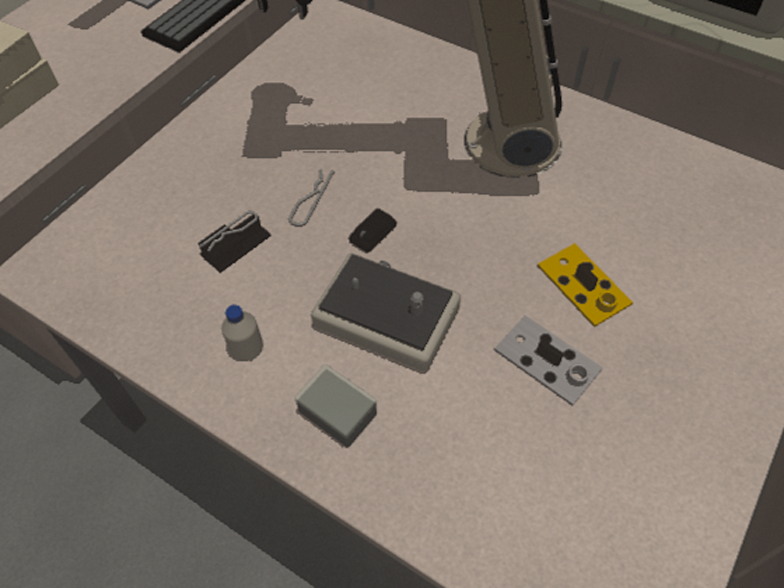

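The top view shows the following, in 1.4x-scaled pixels:
- Grey carrier: handle at (230,345), collar at (194,340).
- Shaker: post at (370,292), dowel at (450,283).
- Small clip on the black stand: head near (628,310), legs towards +x.
- The larger clip lying on the table and the yellow carrier are the decoys.

Run:
```python
from h import *
f=np.load('top.npz');c=(f['K'],f['R'],f['t']);P=cloud(f['d'],c)
for n,u,z in[('handle',(230,345),.046),('collar',(194,340),.031),('plain',(269,351),.008),('post',(370,292),.122),('dowel',(450,283),.096),('head',(628,305),.049),('tips',(643,245),.049),('bottle',(529,161),.13),('box',(390,168),.063),('mouse',(495,390),.03),('yel',(233,463),.046)]:
    u=np.array(u)/1.4;p=ray('',u,z,c)[0];a=P[int(u[1]+.5),int(u[0]+.5)];print(n,p.round(3),a.round(3),round(np.hypot(*p[:2]),3))
w=cam('wrist');s=manip.read_state();T=R.from_quat(s['tool_rot']).as_matrix()
print(w[0].tolist());print('cam in tool',T.T@(-w[1].T@w[2]-s['ee_pos']),(T.T@w[1].T).round(3));print(T.round(3))
```

```text
handle [0.488 0.321 0.046] [0.489 0.322 0.046] 0.584
collar [0.498 0.388 0.031] [ 0.5    0.398 -0.001] 0.631
plain [0.48  0.264 0.008] [0.479 0.265 0.003] 0.547
post [0.564 0.081 0.122] [0.563 0.082 0.125] 0.57
dowel [ 0.583 -0.047  0.096] [ 0.582 -0.046  0.098] 0.584
head [ 0.552 -0.35   0.049] [ 0.551 -0.352  0.048] 0.653
tips [ 0.655 -0.383  0.049] [ 0.655 -0.381  0.052] 0.759
bottle [ 0.775 -0.175  0.13 ] [ 0.774 -0.174  0.134] 0.795
box [0.792 0.051 0.063] [0.79  0.049 0.067] 0.793
mouse [ 0.411 -0.125  0.03 ] [ 0.41  -0.125  0.033] 0.429
yel [0.295 0.308 0.046] [0.295 0.309 0.046] 0.427
[[342.6740718306378, 0.0, 280.19654334277163], [0.0, 342.6740718306378, 205.25375166393047], [0.0, 0.0, 1.0]]
cam in tool [-0.00071729 -0.08190047 -0.14252189] [[ 1.    -0.     0.   ]
 [-0.     0.95   0.311]
 [-0.    -0.311  0.95 ]]
[[-0.27   0.963 -0.001]
 [ 0.963  0.27   0.002]
 [ 0.002 -0.    -1.   ]]
```

```bash
cat > go.py <<'E'
import sys
from h import *
# go.py x y z a : final row for tool-down goal, tool x at angle a
x,y,z,a=map(float,sys.argv[1:5]); s=manip.read_state(); T=R.from_quat(s['tool_rot'])
G=R.from_matrix(np.array([[np.cos(a),np.sin(a),0],[np.sin(a),-np.cos(a),0],[0,0,-1]]))
print('t',round(s['t'],2),'shift',T.inv().apply(np.array([x,y,z])-s['ee_pos']).round(4),'rot',(T.inv()*G).as_rotvec().round(4),'j',s['joint_positions'].round(2),'F',s['wrist_force'].round(1),'w',round(s['gripper_width'],4))
E
python3 go.py .573 .017 .28 3.29
```

```text
t 0.1 shift [ 0.4111  0.5562 -0.0488] rot [ 1.2000e-03 -1.4000e-03 -1.4455e+00] j [-1.01  0.26  0.11 -0.   -1.42 -0.28] F [0.9 0.1 0.6] w 0.0854
```

>>> apply_moves(
  rows=[
    [0.41, 0.556, -0.049, 0, 0, -1.445],
    [0.41, 0.556, -0.049, 0, 0, -1.445],
    [0.41, 0.556, -0.049, 0, 0, -1.445],
    [0.41, 0.556, -0.049, 0, 0, -1.445],
    [0.41, 0.556, -0.049, 0, 0, -1.445],
    [0.41, 0.556, -0.049, 0, 0, -1.445],
    [0.41, 0.556, -0.049, 0, 0, -1.445],
    [0.41, 0.556, -0.049, 0, 0, -1.445],
  ],
  jaw=-1,
)

```text
t: 0.9
ee_pos: [0.3944, -0.2126, 0.2595]
tool_rot: [0.045, 0.999, 0.001, -0.0]
wrist_force: [0.6, -1.3, -0.5]
gripper_width: 0.0854
```

```bash
python3 go.py .573 .017 .28 3.29
```

```text
t 0.9 shift [-0.1571  0.2449 -0.0202] rot [ 0.0016 -0.0003 -0.2391] j [-0.14  0.04 -0.07 -0.   -1.46  0.05] F [ 0.6 -1.3 -0.5] w 0.0854
```

>>> apply_moves(
  rows=[
    [-0.04, 0.06, -0.005, 0, 0, -0.08],
    [-0.08, 0.12, -0.01, 0, 0, -0.16],
    [-0.12, 0.18, -0.015, 0, 0, -0.239],
    [-0.157, 0.245, -0.02, 0, 0, -0.239],
    [-0.157, 0.245, -0.02, 0, 0, -0.239],
    [-0.157, 0.245, -0.02, 0, 0, -0.239],
    [-0.157, 0.245, -0.02, 0, 0, -0.239],
    [-0.157, 0.245, -0.02, 0, 0, -0.239],
  ],
)

```text
t: 1.7
ee_pos: [0.573, 0.018, 0.2787]
tool_rot: [-0.075, 0.997, 0.001, -0.001]
wrist_force: [-0.0, -0.2, 1.4]
gripper_width: 0.0856
```

```bash
python3 - <<'E'
from h import *
c=cam('wrist');im,d=manip.grab_frame('wrist');save('w1',im,1.4);np.savez('w1',im=im,d=d,K=c[0],R=c[1],t=c[2])
print(proj([[.564,.081,.122],[.583,-.047,.096]],c)*1.4)
E
python3 go.py .488 .321 .2 3.0
```

```text
[[388.15178173 351.0370495 ]
 [388.2754021  153.83100623]]
t 1.75 shift [0.0386 0.313  0.0798] rot [ 0.0012 -0.0016  0.2903] j [ 0.3   0.3   0.28 -0.   -1.56 -0.15] F [ 0.3 -0.2  0.7] w 0.0853
```

View pics/w1.png

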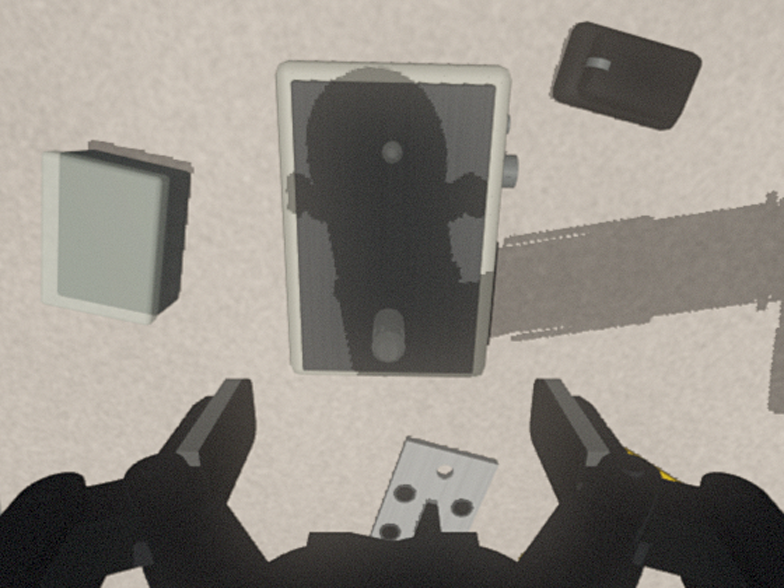

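The wrist view shows the post top at (388,345) and the dowel top at (392,151), both near where they were predicted. I'm moving to the carrier and refining the pins from this frame.

>>> apply_moves(
  rows=[
    [0.005, 0.045, 0.01, 0, 0, 0.05],
    [0.01, 0.09, 0.02, 0, 0, 0.1],
    [0.015, 0.135, 0.03, 0, 0, 0.15],
    [0.02, 0.18, 0.04, 0, 0, 0.2],
    [0.025, 0.225, 0.05, 0, 0, 0.25],
    [0.03, 0.27, 0.065, 0, 0, 0.29],
    [0.0386, 0.313, 0.08, 0, 0, 0.29],
    [0.0386, 0.313, 0.08, 0, 0, 0.29],
  ],
)

```text
t: 2.55
ee_pos: [0.4852, 0.3231, 0.1972]
tool_rot: [0.069, 0.998, -0.0, -0.003]
wrist_force: [-0.2, -0.1, -0.4]
gripper_width: 0.0853
```

```bash
cat > pins.py <<'E'
from h import *
def blob(f,z0,z1,near,r=.025,plane=None):
    c=(f['K'],f['R'],f['t']);P=cloud(f['d'],c)
    m=(P[...,2]>z0)&(P[...,2]<z1)&(np.hypot(P[...,0]-near[0],P[...,1]-near[1])<r)
    v,u=np.nonzero(m); ct=[(u.min()+u.max())/2,(v.min()+v.max())/2]
    p=ray('',[u.mean(),v.mean()],plane,c)[0]
    return m,p,P[m].mean(0),len(u),(u.min(),u.max(),v.min(),v.max())
E
python3 - <<'E'
from pins import *
for n in('w1','top','scene'):
    f=np.load(n+'.npz')
    for nm,z0,near,pl in[('post',.117,(.564,.081),.122),('dowel',.088,(.583,-.047),.096)]:
        m,p,q,k,b=blob(f,z0,.14,near,plane=pl);print(n,nm,p.round(4),q.round(4),k,b)
# platform + body outline in w1
f=np.load('w1.npz');c=(f['K'],f['R'],f['t']);P=cloud(f['d'],c)
m=((abs(P[...,2]-.068)<.008)&(np.hypot(P[...,0]-.573,P[...,1]-.017)<.18)).astype(np.uint8)
cn=max(cv2.findContours(m,0,2)[0],key=cv2.contourArea);q=ray('',cn[:,0],.068,c)[:,:2].astype(np.float32)
print(cv2.minAreaRect(q), np.median(P[...,2][m>0]))
c=cam('wrist');im,d=manip.grab_frame('wrist');save('w2',im,1.4);np.savez('w2',im=im,d=d,K=c[0],R=c[1],t=c[2])
s=manip.read_state();print(s['ee_pos'])
E
```

```text
w1 post [0.5644 0.0785 0.122 ] [0.5643 0.0792 0.1206] 361 (np.int64(266), np.int64(288), np.int64(238), np.int64(258))
w1 dowel [ 0.5808 -0.0481  0.096 ] [ 0.5808 -0.048   0.0936] 180 (np.int64(273), np.int64(287), np.int64(102), np.int64(116))
top post [0.5666 0.0829 0.122 ] [0.5667 0.083  0.1216] 78 (np.int64(259), np.int64(268), np.int64(203), np.int64(212))
top dowel [ 0.5837 -0.0454  0.096 ] [ 0.5839 -0.0456  0.0946] 30 (np.int64(318), np.int64(323), np.int64(199), np.int64(204))
scene post [0.5691 0.0822 0.122 ] [0.5688 0.082  0.1214] 53 (np.int64(293), np.int64(301), np.int64(208), np.int64(216))
scene dowel [ 0.5864 -0.0451  0.096 ] [ 0.585  -0.0463  0.0934] 25 (np.int64(251), np.int64(255), np.int64(198), np.int64(204))
((0.5723431706428528, 0.016730181872844696), (0.13998493552207947, 0.2201964557170868), 7.4156670570373535) 0.06996229368820069
[0.48656186 0.32140037 0.19865035]
```

View pics/w2.png

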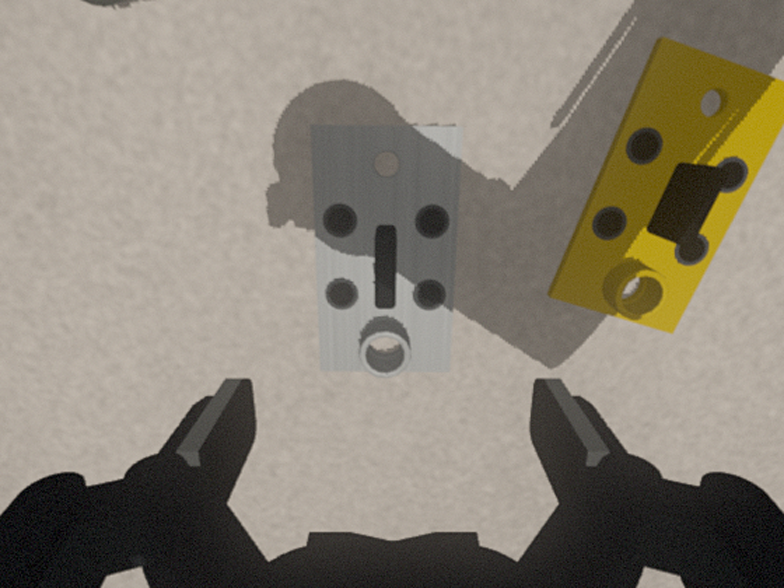

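The grey carrier sits upright in the view, with its handle around (385,266) and its collar at (385,352). I'll fit the plate and handle from this frame, which has almost the same hand-eye bias as the shaker measurement.

Run:
```python
from pins import *
f=np.load('w2.npz');c=(f['K'],f['R'],f['t']);P=cloud(f['d'],c);near=np.hypot(P[...,0]-.488,P[...,1]-.321)
def rect(m,z):
    m=cv2.morphologyEx(m.astype(np.uint8),cv2.MORPH_OPEN,np.ones((3,3)))
    cn=max(cv2.findContours(m,0,2)[0],key=cv2.contourArea);q=ray('',cn[:,0],z,c)[:,:2].astype(np.float32);return cv2.minAreaRect(q)
print('plate',rect((P[...,2]>.004)&(near<.125),.008))
print('handle',rect((P[...,2]>.0425)&(near<.05),.046))
print('collar',rect((P[...,2]>.027)&(P[...,2]<.038)&(np.hypot(P[...,0]-.498,P[...,1]-.386)<.028),.031))
```

```text
plate ((0.5084999799728394, 0.5305148363113403), (0.2134566307067871, 0.7160173058509827), 81.5805892944336)
handle ((0.5119323134422302, 0.4964521527290344), (0.18895629048347473, 0.3969722092151642), 81.58059692382812)
collar ((0.4974352717399597, 0.39202889800071716), (0.037263091653585434, 0.035870350897312164), 81.89775085449219)
```

```bash
python3 - <<'E'
from pins import *
f=np.load('w2.npz');c=(f['K'],f['R'],f['t']);P=cloud(f['d'],c);near=np.hypot(P[...,0]-.488,P[...,1]-.321)
print((f['d']==0).sum())
ok=(f['d']>0)&(np.indices(f['d'].shape)[0]<275)
def rect(m,z):
    m=cv2.morphologyEx((m&ok).astype(np.uint8),cv2.MORPH_OPEN,np.ones((3,3)))
    cn=max(cv2.findContours(m,0,2)[0],key=cv2.contourArea);q=ray('',cn[:,0],z,c)[:,:2].astype(np.float32);return cv2.minAreaRect(q)
print('plate',rect((P[...,2]>.004)&(P[...,2]<.014)&(near<.125),.008))
print('handle',rect((P[...,2]>.0425)&(P[...,2]<.055)&(near<.05),.046))
E
python3 go.py .488 .321 .2 3
```

```text
940
plate ((0.48759034276008606, 0.32856106758117676), (0.1796792596578598, 0.09998873621225357), 81.4208984375)
handle ((0.4875306487083435, 0.3276485502719879), (0.04843832552433014, 0.013579750433564186), 81.44098663330078)
t 2.6 shift [-0.0015 -0.0002 -0.0014] rot [-0.0009 -0.0034  0.0025] j [ 0.85  0.33  0.14 -0.   -1.37 -0.99] F [ 0.  -0.3  0.7] w 0.0857
```

```bash
cat > rect.py <<'E'
from pins import *
def rect(f,lo,hi,ctr,r,z,vmax=999):
    c=(f['K'],f['R'],f['t']);P=cloud(f['d'],c);near=np.hypot(P[...,0]-ctr[0],P[...,1]-ctr[1])
    m=(f['d']>0)&(np.indices(f['d'].shape)[0]<vmax)&(P[...,2]>lo)&(P[...,2]<hi)&(near<r)
    m=cv2.morphologyEx(m.astype(np.uint8),cv2.MORPH_OPEN,np.ones((3,3)))
    cn=max(cv2.findContours(m,0,2)[0],key=cv2.contourArea);q=ray('',cn[:,0],z,c)[:,:2].astype(np.float32)
    b=cv2.minAreaRect(q);return np.round(b[0],4),np.round(b[1],4),round(b[2],2)
def shot(n):
    c=cam('wrist');s=manip.read_state();im,d=manip.grab_frame('wrist');save(n,im,1.4);np.savez(n,im=im,d=d,K=c[0],R=c[1],t=c[2]);print(s['ee_pos'].round(4),abs(s['joint_vel']).max().round(4));return np.load(n+'.npz')
E
python3 - <<'E'
from rect import *
t=np.load('top.npz');s=np.load('scene.npz')
for n,f in(('top',t),('scene',s)):
    print(n,rect(f,.004,.014,(.488,.325),.125,.008),rect(f,.06,.076,(.573,.017),.18,.07))
f=shot('w3');print(rect(f,.004,.014,(.488,.325),.125,.008,275),rect(f,.0425,.055,(.488,.325),.05,.046,275))
E
```

```text
top (array([0.4908, 0.33  ]), array([0.1814, 0.1003]), 81.38) (array([0.5754, 0.0183]), array([0.1406, 0.2199]), 7.34)
scene (array([0.4903, 0.3283]), array([0.1836, 0.1072]), 80.65) (array([0.5775, 0.0164]), array([0.1454, 0.2238]), 7.45)
[0.4866 0.3214 0.1987] 0.0473
(array([0.4876, 0.3286]), array([0.1797, 0.1   ]), 81.39) (array([0.4878, 0.3275]), array([0.0487, 0.0137]), 82.28)
```

```bash
python3 go.py .4876 .328 .0145 2.991
```

```text
t 2.65 shift [0.0007 0.0075 0.1852] rot [ 0.0001 -0.0019  0.0101] j [ 0.85  0.33  0.14 -0.   -1.38 -0.99] F [-0.1  0.3 -1.1] w 0.0855
```

>>> apply_moves(
  rows=[
    [0.001, 0.0075, 0.04, 0, 0, 0.01],
    [0.001, 0.0075, 0.08, 0, 0, 0.01],
    [0.001, 0.0075, 0.12, 0, 0, 0.01],
    [0.001, 0.0075, 0.15, 0, 0, 0.01],
    [0.001, 0.0075, 0.17, 0, 0, 0.01],
    [0.001, 0.0075, 0.18, 0, 0, 0.01],
    [0.001, 0.0075, 0.185, 0, 0, 0.01],
    [0.001, 0.0075, 0.185, 0, 0, 0.01],
  ],
)

```text
t: 3.45
ee_pos: [0.488, 0.3277, 0.0155]
tool_rot: [0.076, 0.997, 0.0, -0.001]
wrist_force: [-0.6, -0.3, 0.4]
gripper_width: 0.0853
```

>>> apply_moves(
  rows=[
    [0, 0, 0, 0, 0, 0],
    [0, 0, 0, 0, 0, 0],
    [0, 0, 0, 0, 0, 0],
    [0, 0, 0, 0, 0, 0],
    [0, 0, 0, 0, 0, 0],
    [0, 0, 0, 0, 0, 0],
    [0, 0, 0, 0, 0, 0],
    [0, 0, 0, 0, 0, 0],
  ],
  jaw=1,
  grip_force=70,
)

```text
t: 4.25
ee_pos: [0.4884, 0.328, 0.016]
tool_rot: [0.076, 0.997, 0.001, -0.0]
wrist_force: [-0.4, 0.8, 4.7]
gripper_width: 0.0127
```

Run:
```python
from rect import *
f=shot('w4')
s=manip.read_state();T=R.from_quat(s['tool_rot']).as_matrix();print(s['gripper_width'],s['wrist_force'],np.degrees(np.arctan2(T[1,0],T[0,0])))
for v in (420,300,275): 
    b=rect(f,.004,.014,(.488,.325),.125,.008,v);print(b)
```

```text
[0.4884 0.328  0.016 ] 0.0013
0.012657089262355743 [-0.7957989  -0.33671243  4.99717891] 171.33964045480232
(array([0.4823, 0.2986]), array([0.1178, 0.1   ]), 81.34)
(array([0.4815, 0.2932]), array([0.107, 0.1  ]), 81.32)
(array([0.4804, 0.2861]), array([0.0926, 0.1   ]), 81.32)
```

View pics/w4.png

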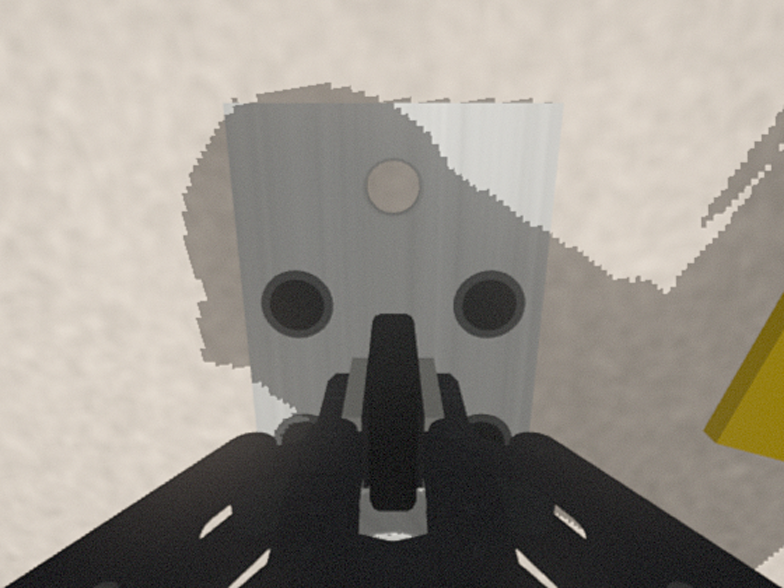

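The handle is held, at 12.7 mm opening. In this camera's frame the plate centre sits (-1.6, +1.2) mm from the TCP in carrier axes, so I aim the TCP at (.574, .0157) with a=3.271. Lifting first.

>>> apply_moves(
  rows=[
    [0, 0, -0.005, 0, 0, 0],
    [0, 0, -0.02, 0, 0, 0],
    [0, 0, -0.045, 0, 0, 0],
    [0, 0, -0.075, 0, 0, 0],
    [0, 0, -0.105, 0, 0, 0],
    [0, 0, -0.13, 0, 0, 0],
    [0, 0, -0.15, 0, 0, 0],
    [0, 0, -0.15, 0, 0, 0],
  ],
)

```text
t: 5.1
ee_pos: [0.489, 0.3283, 0.1679]
tool_rot: [0.075, 0.997, 0.002, 0.001]
wrist_force: [0.7, 0.3, -4.4]
gripper_width: 0.0132
```

```bash
python3 go.py .574 .0157 .165 3.271
```

```text
t 5.1 shift [-0.1311 -0.2963  0.0019] rot [ 0.0041  0.0022 -0.2805] j [ 0.86  0.35  0.09 -0.   -1.3  -1.01] F [ 0.7  0.3 -4.4] w 0.0132
```

>>> apply_moves(
  rows=[
    [-0.008, -0.018, 0, 0, 0, -0.02],
    [-0.024, -0.054, 0, 0, 0, -0.05],
    [-0.04, -0.09, 0, 0, 0, -0.09],
    [-0.056, -0.126, 0, 0, 0, -0.12],
    [-0.072, -0.162, 0, 0, 0, -0.16],
    [-0.088, -0.198, 0, 0, 0, -0.19],
    [-0.104, -0.234, 0, 0, 0, -0.22],
    [-0.118, -0.266, 0, 0, 0, -0.25],
  ],
)

```text
t: 5.9
ee_pos: [0.5643, 0.0457, 0.1643]
tool_rot: [-0.05, 0.999, 0.002, -0.001]
wrist_force: [1.7, 0.7, -5.4]
gripper_width: 0.0125
```

```bash
python3 go.py .574 .0157 .165 3.271
```

```text
t 5.9 shift [-0.0067 -0.0308 -0.0009] rot [ 0.004  -0.0021 -0.0301] j [ 0.35  0.32  0.02 -0.   -1.28 -0.25] F [ 1.7  0.7 -5.4] w 0.0125
```

>>> apply_moves(
  rows=[
    [-0.003, -0.014, 0, 0, 0, -0.015],
    [-0.006, -0.025, 0, 0, 0, -0.025],
    [-0.0067, -0.031, 0, 0.004, -0.002, -0.03],
    [-0.0067, -0.031, 0, 0.004, -0.002, -0.03],
    [-0.0067, -0.031, 0, 0.004, -0.002, -0.03],
    [-0.0067, -0.031, 0, 0.004, -0.002, -0.03],
    [-0.0067, -0.031, 0, 0.004, -0.002, -0.03],
    [-0.0067, -0.031, 0, 0.004, -0.002, -0.03],
  ],
)

```text
t: 6.7
ee_pos: [0.5739, 0.016, 0.1642]
tool_rot: [-0.065, 0.998, 0.0, 0.0]
wrist_force: [-0.2, -0.5, -4.1]
gripper_width: 0.013
```

```bash
python3 go.py .574 .0157 .125 3.271
python3 - <<'E'
from rect import *
f=shot('w5'); print(rect(f,.135,.17,(.575,.0),.13,.158))
E
```

```text
t 6.7 shift [-0.     -0.0003  0.0392] rot [0.0001 0.0001 0.0005] j [ 0.3   0.33  0.04 -0.   -1.28 -0.17] F [-0.2 -0.5 -4.1] w 0.013
[0.5739 0.016  0.1642] 0.0033
(array([ 0.5759, -0.0142]), array([0.0988, 0.1164]), 7.44)
```

View pics/w5.png

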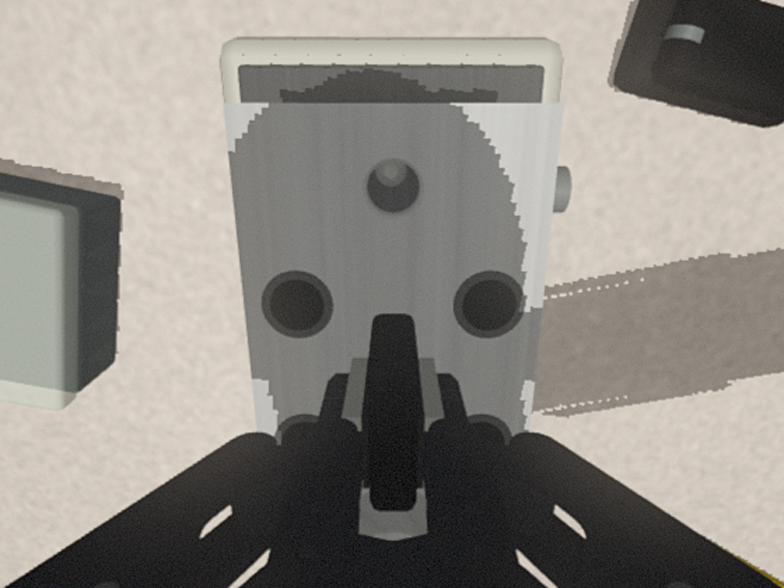

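The dowel tip shows through the plain hole: dowel (391,170), hole (394,187). I'll check that alignment numerically.

Run:
```python
from rect import *
f=np.load('w5.npz');c=(f['K'],f['R'],f['t'])
P=cloud(f['d'],c)
h=ray('',np.array([394,185.5])/1.4,.1565,c)[0];d=ray('',np.array([391,170])/1.4,.096,c)[0]
e=d-h;a=np.radians(7.42);print(h,d,'dx,dy shaker',e[0]*np.cos(a)+e[1]*np.sin(a),-e[0]*np.sin(a)+e[1]*np.cos(a))
print(rect(f,.06,.076,(.573,.017),.18,.07), np.median(P[150:180,190:220,2]),np.median(P[30:50,190:240,2]))
for z in(.135,.14,.145,.15):
  print(z,rect(f,z,.18,(.575,-.03),.09,.1565,300))
```

```text
[ 0.58015249 -0.04858295  0.1565    ] [ 0.58109369 -0.04834396  0.096     ] dx,dy shaker 0.0009641823818457184 0.0001154421055769852
(array([ 0.5858, -0.0844]), array([0.1388, 0.0159]), 7.45) 0.15614610930452594 0.0554585719137868
0.135 (array([ 0.5766, -0.019 ]), array([0.0998, 0.1068]), 7.4)
0.14 (array([ 0.5766, -0.019 ]), array([0.0998, 0.1068]), 7.4)
0.145 (array([ 0.5766, -0.019 ]), array([0.0998, 0.1068]), 7.4)
0.15 (array([ 0.5766, -0.019 ]), array([0.0998, 0.1068]), 7.4)
```

Within about 1 mm. Lowering.

>>> apply_moves(
  rows=[
    [0.0003, -0.0005, 0.01, 0, 0, 0],
    [0.0003, -0.0005, 0.02, 0, 0, 0],
    [0.0003, -0.0005, 0.028, 0, 0, 0],
    [0.0003, -0.0005, 0.034, 0, 0, 0],
    [0.0003, -0.0005, 0.039, 0, 0, 0],
    [0.0003, -0.0005, 0.044, 0, 0, 0],
    [0.0003, -0.0005, 0.048, 0, 0, 0],
    [0.0003, -0.0005, 0.05, 0, 0, 0],
  ],
)

```text
t: 7.55
ee_pos: [0.5736, 0.0153, 0.1138]
tool_rot: [-0.065, 0.998, 0.0, -0.0]
wrist_force: [-0.6, -0.6, -4.9]
gripper_width: 0.0131
```

>>> apply_moves(
  rows=[
    [0, 0, 0.005, 0, 0, 0],
    [0, 0, 0.01, 0, 0, 0],
    [0, 0, 0.015, 0, 0, 0],
    [0, 0, 0.019, 0, 0, 0],
    [0, 0, 0.023, 0, 0, 0],
    [0, 0, 0.026, 0, 0, 0],
    [0, 0, 0.028, 0, 0, 0],
    [0, 0, 0.028, 0, 0, 0],
  ],
)

```text
t: 8.35
ee_pos: [0.5738, 0.0154, 0.086]
tool_rot: [-0.065, 0.998, -0.0, 0.0]
wrist_force: [-0.3, -0.8, -2.4]
gripper_width: 0.013
```

>>> apply_moves(
  rows=[
    [0, 0, 0.001, 0, 0, 0],
    [0, 0, 0.002, 0, 0, 0],
    [0, 0, 0.003, 0, 0, 0],
    [0, 0, 0.003, 0, 0, 0],
    [0, 0, 0.003, 0, 0, 0],
    [0, 0, 0.003, 0, 0, 0],
    [0, 0, 0.003, 0, 0, 0],
    [0, 0, 0.003, 0, 0, 0],
  ],
)

```text
t: 9.15
ee_pos: [0.5738, 0.0153, 0.086]
tool_rot: [-0.065, 0.998, -0.0, 0.001]
wrist_force: [-8.2, 2.5, 14.8]
gripper_width: 0.0129
```

>>> apply_moves(
  rows=[
    [0, 0, 0, 0, 0, 0],
    [0, 0, 0, 0, 0, 0],
    [0, 0, 0, 0, 0, 0],
    [0, 0, 0, 0, 0, 0],
    [0, 0, 0, 0, 0, 0],
    [0, 0, -0.015, 0, 0, 0],
    [0, 0, -0.05, 0, 0, 0],
    [0, 0, -0.1, 0, 0, 0],
  ],
  jaw=-1,
)

```text
t: 9.95
ee_pos: [0.5719, 0.0151, 0.1843]
tool_rot: [-0.065, 0.998, -0.001, -0.002]
wrist_force: [1.5, -0.3, 0.1]
gripper_width: 0.0856
```

```bash
python3 - <<'E'
from rect import *
f=shot('w6'); c=(f['K'],f['R'],f['t']);P=cloud(f['d'],c)
b=rect(f,.073,.083,(.573,.017),.13,.078,300);print('plate',b)
m=(abs(P[...,2]-.078)<.006)&(np.hypot(P[...,0]-.578,P[...,1]+.03)<.06)
A=np.c_[P[m][:,:2],np.ones(m.sum())];print(np.linalg.lstsq(A,P[m][:,2],rcond=None)[0],np.median(P[m][:,2]))
print('handle',rect(f,.112,.125,(.573,.017),.05,.116,300))
E
python3 go.py .552 -.35 .19 1.27
```

```text
[0.5719 0.0151 0.1843] 1.2076
plate (array([0.572 , 0.0129]), array([0.1   , 0.1719]), 7.47)
[-0.0023183   0.00259382  0.07945887] 0.07802948605487448
handle (array([0.5719, 0.0153]), array([0.0136, 0.0486]), 7.37)
t 10.0 shift [ 0.0727 -0.3581  0.0063] rot [0.0117 0.0121 2.0031] j [ 0.3   0.31  0.09  0.01 -1.34 -0.17] F [ 2.7 -0.6 10. ] w 0.0851
```

The plate reads flat (slope under 0.3 %) at z = 78.0 mm, which is home. Next, the clip.

>>> apply_moves(
  rows=[
    [0.005, -0.01, -0.02, 0.01, 0.01, 0.14],
    [0.012, -0.045, -0.03, 0.01, 0.01, 0.28],
    [0.02, -0.085, -0.03, 0.01, 0.01, 0.42],
    [0.028, -0.13, -0.03, 0.01, 0.01, 0.56],
    [0.037, -0.175, -0.03, 0.01, 0.01, 0.7],
    [0.046, -0.22, -0.03, 0.01, 0.01, 0.84],
    [0.055, -0.265, -0.03, 0.01, 0.01, 0.98],
    [0.064, -0.31, -0.02, 0.01, 0.01, 1.12],
  ],
)

```text
t: 10.8
ee_pos: [0.5544, -0.3034, 0.2174]
tool_rot: [0.477, 0.879, -0.002, 0.004]
wrist_force: [1.5, 0.3, -0.0]
gripper_width: 0.0858
```

```bash
python3 go.py .552 -.35 .19 1.27
```

```text
t 10.8 shift [-0.0375 -0.0274  0.0278] rot [0.0034 0.0084 0.8776] j [-0.25  0.42  0.31  0.01 -1.45 -0.74] F [ 1.5  0.3 -0. ] w 0.0858
```

>>> apply_moves(
  rows=[
    [-0.01, -0.01, 0.01, 0, 0, 0.14],
    [-0.02, -0.02, 0.02, 0, 0, 0.28],
    [-0.037, -0.027, 0.028, 0, 0, 0.42],
    [-0.0375, -0.0274, 0.028, 0, 0, 0.56],
    [-0.0375, -0.0274, 0.028, 0, 0, 0.7],
    [-0.0375, -0.0274, 0.028, 0.003, 0.008, 0.84],
    [-0.0375, -0.0274, 0.028, 0.003, 0.008, 0.878],
    [-0.0375, -0.0274, 0.028, 0.003, 0.008, 0.878],
  ],
)

```text
t: 11.6
ee_pos: [0.552, -0.3501, 0.1893]
tool_rot: [0.805, 0.593, -0.0, 0.0]
wrist_force: [-0.2, -0.4, 0.0]
gripper_width: 0.0856
```

```bash
python3 - <<'E'
from rect import *
f=shot('w7')
E
python3 go.py .552 -.35 .19 1.27
```

```text
[ 0.552  -0.3501  0.1893] 0.045
t 11.65 shift [ 0.     -0.     -0.0006] rot [0.0003 0.0002 0.0006] j [-0.33  0.48  0.33  0.   -1.42 -1.54] F [-0.2  0.3 -0.1] w 0.0853
```

View pics/w7.png

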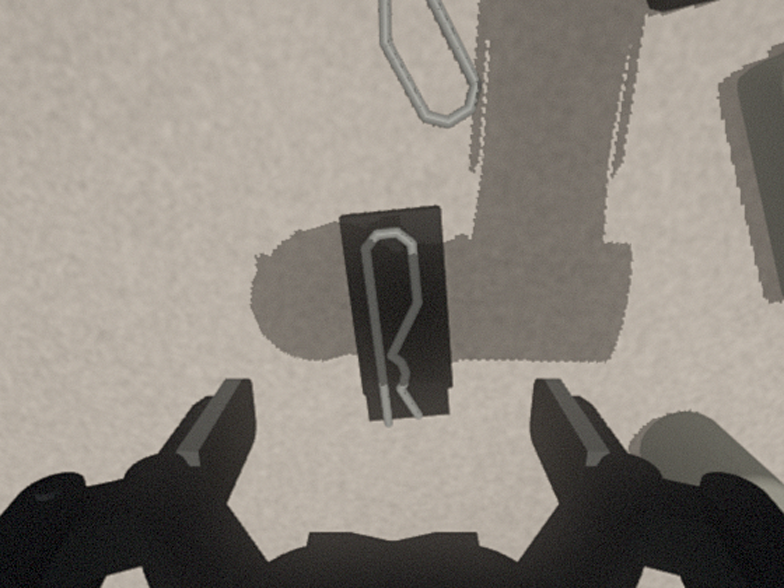

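The clip lies on its stand. The straight leg runs from (366,250) to the tip (388,424), the head's right side is at (415,250-300), and the head end is at row 236. I'll fit the leg line.

```bash
cat > clip.py <<'E'
from rect import *
f=np.load('w7.npz');c=(f['K'],f['R'],f['t']);g=cv2.cvtColor(f['im'],cv2.COLOR_RGB2GRAY).astype(float)
L=[];Rr=[]
for v in range(182,270):
    row=g[v]; u0=np.interp(v*1.4,[250,424],[366,388])/1.4
    w=slice(int(u0)-6,int(u0)+8); x=np.arange(w.start,w.stop); k=np.clip(row[w]-row[w].min()-20,0,None)
    L.append([(x*k).sum()/k.sum(),v])
for v in range(182,208):
    w=slice(289,306);x=np.arange(w.start,w.stop);k=np.clip(g[v][w]-g[v][w].min()-20,0,None);Rr.append([(x*k).sum()/k.sum(),v])
l=ray('',L,.049,c)[:,:2];r=ray('',Rr,.049,c)[:,:2]
def fit(p):
    vx,vy,x,y=cv2.fitLine(p.astype(np.float32),cv2.DIST_HUBER,0,.001,.001).ravel();s=np.sign(vx);d=np.array([vx,vy])*s;q=np.array([x,y]);n=np.array([-d[1],d[0]]);return d,q,np.abs((p-q)@n)
d,q,e=fit(l);n=np.array([-d[1],d[0]]);d2,q2,e2=fit(r)
print('yaw',np.arctan2(d[1],d[0]),'res',e.mean(),e.max(),'yaw2',np.arctan2(d2[1],d2[0]),'sep',((r-q)@n).mean())
# head end & tip along d: bright pixel extents
col=g[155:185,270:296]; m=np.argwhere(col>100)+[155,270]; hp=ray('',m[:,::-1],.049,c)[:,:2]
print('head outer end s',((hp-q)@d).min()); 
tip=ray('',[388/1.4,426/1.4],.049,c)[0,:2]; print('tip s',(tip-q)@d)
s=((hp-q)@d).min()+.029; print('head from end',q+d*s+n*.014,'from tip',q+d*((tip-q)@d-.108)+n*.014)
E
python3 clip.py
```

```text
yaw -0.19067807 res 0.00011990296581459958 0.0016103641352572477 yaw2 -0.19527979 sep 0.028040478753788584
head outer end s -0.05690576971784892
tip s 0.07936806495366688
head from end [ 0.5544641  -0.35328663] from tip [ 0.5537511 -0.353149 ]
```

Separation 28.0 mm and length 136 mm confirm it is the small clip. Its head is at (.554, -.3532) with yaw -.191.

```bash
python3 go.py .5545 -.3532 .031 1.380
```

```text
t 11.65 shift [-0.0022  0.0033  0.1584] rot [ 0.0003  0.0002 -0.1094] j [-0.33  0.48  0.33  0.   -1.42 -1.54] F [-0.2  0.3 -0.1] w 0.0853
```

>>> apply_moves(
  rows=[
    [-0.002, 0.003, 0.03, 0, 0, -0.05],
    [-0.002, 0.003, 0.065, 0, 0, -0.109],
    [-0.002, 0.003, 0.1, 0, 0, -0.109],
    [-0.002, 0.003, 0.125, 0, 0, -0.109],
    [-0.002, 0.003, 0.145, 0, 0, -0.109],
    [-0.002, 0.003, 0.155, 0, 0, -0.109],
    [-0.002, 0.003, 0.158, 0, 0, -0.109],
    [-0.002, 0.003, 0.158, 0, 0, -0.109],
  ],
)

```text
t: 12.45
ee_pos: [0.5546, -0.3531, 0.0319]
tool_rot: [0.771, 0.637, 0.0, 0.001]
wrist_force: [-0.0, 0.5, -0.6]
gripper_width: 0.0855
```

>>> apply_moves(
  rows=[
    [0, 0, 0, 0, 0, 0],
    [0, 0, 0, 0, 0, 0],
    [0, 0, 0, 0, 0, 0],
    [0, 0, 0, 0, 0, 0],
    [0, 0, 0, 0, 0, 0],
    [0, 0, 0, 0, 0, 0],
    [0, 0, 0, 0, 0, 0],
    [0, 0, 0, 0, 0, 0],
  ],
  jaw=1,
  grip_force=80,
)

```text
t: 13.25
ee_pos: [0.5551, -0.3534, 0.0329]
tool_rot: [0.771, 0.637, 0.0, 0.001]
wrist_force: [-1.2, 1.0, 5.8]
gripper_width: 0.0311
```

>>> apply_moves(
  rows=[
    [0, 0, -0.005, 0, 0, 0],
    [0, 0, -0.02, 0, 0, 0],
    [0, 0, -0.045, 0, 0, 0],
    [0, 0, -0.075, 0, 0, 0],
    [0, 0, -0.105, 0, 0, 0],
    [0, 0, -0.13, 0, 0, 0],
    [0, 0, -0.15, 0, 0, 0],
    [0, 0, -0.15, 0, 0, 0],
  ],
)

```text
t: 14.05
ee_pos: [0.556, -0.3539, 0.1864]
tool_rot: [0.771, 0.637, 0.001, 0.004]
wrist_force: [0.7, -0.1, -1.3]
gripper_width: 0.0311
```

```bash
python3 - <<'E'
from rect import *
f=shot('w8')
E
python3 go.py .5 .06 .18 1.7
```

```text
[ 0.556  -0.3539  0.1864] 0.0681
t 14.1 shift [ 0.3954 -0.1325  0.0029] rot [ 0.0045  0.0022 -0.3195] j [-0.33  0.48  0.33  0.   -1.41 -1.43] F [ 0.4 -0.6 -1.9] w 0.0313
```

View pics/w8.png

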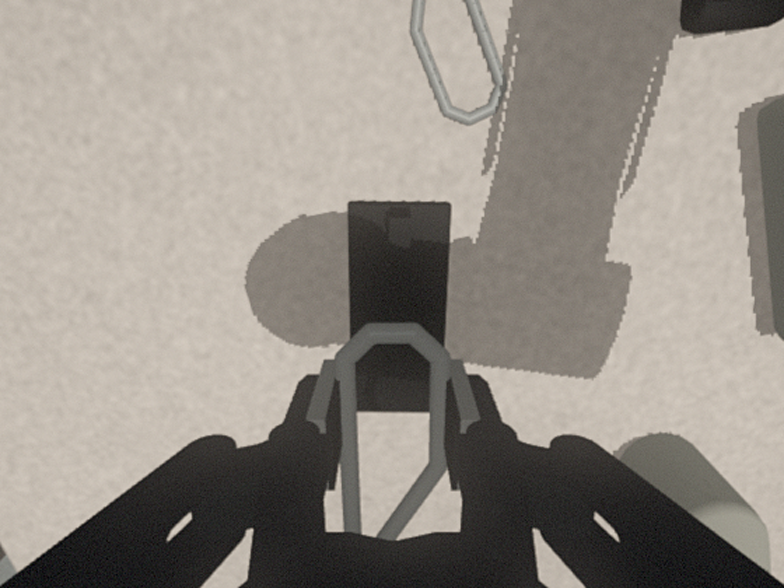

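The clip is held square, with the head end at (393,333) and the legs running under the gripper. I'm moving over the post for a look with the tool yaw I'll use at insertion.

```bash
python3 go.py .60 .08 .25 1.70
python3 - <<'E'
from rect import *
f=np.load('w8.npz');c=(f['K'],f['R'],f['t']);P=cloud(f['d'],c);s=manip.read_state();T=R.from_quat(s['tool_rot']).as_matrix();p0=s['ee_pos']
Q=(P-p0)@T
g=f['im'].astype(int);v,u=np.indices(g.shape[:2])
# depth of wire near head end and legs
for vv,uu in((333,393),(400,348),(480,352),(440,436)): 
    print('tool coords',Q[round(vv/1.4),round(uu/1.4)].round(4),g[round(vv/1.4),round(uu/1.4)])
h=.0163
m=(abs(Q[...,2]+h)<.012)&(v<380)&(abs(Q[...,0])<.022)&(Q[...,1]<.06)&(f['d']>0)
A=P[m];z=p0[2]+h
def tool(px): return (ray('',px,z,c)-p0)@T
for vv in range(262,372,12):
    uu=np.nonzero(m[vv])[0]
    if len(uu):
        gr=np.split(uu,np.nonzero(np.diff(uu)>1)[0]+1);print(vv,[tuple((tool([[k.mean(),vv]])[0,:2]*1000).round(1))+(len(k),) for k in gr])
vv=np.nonzero(m[:,281])[0];print('head end rows',vv[:14],(tool([[281,vv[0]-.5]])*1000).round(1))
E
```

```text
t 14.1 shift [ 0.4338 -0.0378 -0.0667] rot [ 0.0045  0.0022 -0.3195] j [-0.33  0.48  0.33  0.   -1.41 -1.43] F [ 0.4 -0.6 -1.9] w 0.0313
tool coords [-0.0016 -0.0268 -0.0214] [104 108 103]
tool coords [-0.0147 -0.0055 -0.0217] [104 102  98]
tool coords [-0.0147  0.0234 -0.0211] [105 104  98]
tool coords [ 0.0113  0.0091 -0.02  ] [103 102 100]
262 [(np.float64(-17.2), np.float64(-13.7), 20), (np.float64(14.3), np.float64(-13.7), 25)]
274 [(np.float64(-19.9), np.float64(-8.0), 16), (np.float64(-14.6), np.float64(-8.0), 7), (np.float64(15.6), np.float64(-8.1), 30)]
286 [(np.float64(-15.9), np.float64(-2.2), 14), (np.float64(12.4), np.float64(-2.3), 14)]
298 [(np.float64(-16.0), np.float64(3.8), 14), (np.float64(12.5), np.float64(3.7), 14)]
310 [(np.float64(-15.8), np.float64(9.9), 14), (np.float64(12.5), np.float64(9.8), 13)]
322 [(np.float64(-15.8), np.float64(16.1), 13), (np.float64(12.7), np.float64(16.1), 13)]
334 [(np.float64(-15.7), np.float64(22.6), 14), (np.float64(12.2), np.float64(22.5), 16)]
346 [(np.float64(-15.7), np.float64(29.2), 13), (np.float64(8.5), np.float64(29.1), 17)]
358 [(np.float64(-15.4), np.float64(36.0), 13), (np.float64(4.5), np.float64(36.0), 17)]
370 [(np.float64(-15.6), np.float64(43.0), 13), (np.float64(0.6), np.float64(43.0), 16)]
head end rows [231 232 233 234 235 236 237 238 239 240 241 242 243 244] [[ -1.6 -27.9 -16.4]]
```

>>> apply_moves(
  rows=[
    [0.02, -0.002, -0.02, 0, 0, -0.02],
    [0.06, -0.006, -0.045, 0, 0, -0.05],
    [0.105, -0.01, -0.066, 0, 0, -0.09],
    [0.15, -0.014, -0.066, 0, 0, -0.12],
    [0.195, -0.018, -0.066, 0, 0, -0.16],
    [0.24, -0.022, -0.066, 0, 0, -0.2],
    [0.285, -0.026, -0.066, 0, 0, -0.24],
    [0.33, -0.03, -0.066, 0, 0, -0.28],
  ],
)

```text
t: 14.9
ee_pos: [0.5872, -0.0215, 0.2478]
tool_rot: [0.674, 0.739, -0.0, 0.001]
wrist_force: [1.2, -0.3, 0.4]
gripper_width: 0.031
```

```bash
python3 go.py .60 .08 .25 1.70
python3 - <<'E'
from rect import *
f=np.load('w8.npz');c=(f['K'],f['R'],f['t']);Rt=c[1];
# tool pose at w8
p0=np.array([.556,-.3539,.1864]);a=R.from_quat([.771,.637,.001,.004]).as_matrix()
for h in(.0163,.0182):
    o=lambda px:(ray('',px,p0[2]+h,c)-p0)@a*1000
    print(h,o([[281,230.5]]).round(1))
E
```

```text
t 14.9 shift [ 0.0999  0.022  -0.0024] rot [ 0.0013  0.0024 -0.0379] j [ 0.23  0.33  0.25  0.   -1.49 -1.71] F [ 1.2 -0.3  0.4] w 0.031
0.0163 [[ -1.1 -29.7 -16.5]]
0.0182 [[ -1.1 -30.4 -18.4]]
```

>>> apply_moves(
  rows=[
    [0.035, 0.01, -0.002, 0, 0, -0.02],
    [0.07, 0.02, -0.002, 0, 0, -0.038],
    [0.095, 0.022, -0.002, 0, 0, -0.038],
    [0.1, 0.022, -0.002, 0.001, 0.002, -0.038],
    [0.1, 0.022, -0.002, 0.001, 0.002, -0.038],
    [0.1, 0.022, -0.002, 0.001, 0.002, -0.038],
    [0.1, 0.022, -0.002, 0.001, 0.002, -0.038],
    [0.1, 0.022, -0.002, 0.001, 0.002, -0.038],
  ],
)

```text
t: 15.7
ee_pos: [0.5999, 0.0792, 0.2496]
tool_rot: [0.66, 0.751, -0.0, 0.0]
wrist_force: [-1.1, -0.0, -0.2]
gripper_width: 0.0311
```

```bash
cat > ins.py <<'E'
from rect import *
s=manip.read_state();c0=cam('wrist');T=R.from_quat(s['tool_rot']).as_matrix();p0=s['ee_pos']
f=shot('w9');c=(f['K'],f['R'],f['t'])
print('cam in tool',(T.T@(-c[1].T@c[2]-p0)*1e3).round(1),R.from_matrix(T.T@c[1].T).as_rotvec().round(4))
P=cloud(f['d'],c);Q=(P-p0)@T
# clip in tool frame
v,u=np.indices(f['d'].shape)
w=(abs(Q[...,2]+.018)<.008)&(abs(Q[...,0])<.0205)&(v<385)&(f['d']>0)&(v>215)
for h in(.0163,.0182):
    tl=lambda px:(ray('',px,p0[2]+h,c)-p0)@T*1e3
    L=[];S=[]
    for vv in list(range(284,330,4)):
        uu=np.nonzero(w[vv]&(abs(Q[vv,:,0])<.0195))[0]
        gr=np.split(uu,np.nonzero(np.diff(uu)>1)[0]+1)
        if len(gr)==2: a,b=[tl([[k.mean(),vv]])[0] for k in gr];L.append(a);S.append(b[0]-a[0])
    L=np.array(L);k=np.polyfit(L[:,1],L[:,0],1);vv=np.nonzero(w[:,281])[0]
    print('h',h,'leg x',L[:,0].mean().round(2),'slope',k[0].round(4),'sep',np.mean(S).round(2),'end',tl([[281,vv[0]-.5]]).round(1),'ztop',np.median(Q[...,2][w]*1e3).round(1))
# shaker things
print('plate',rect(f,.073,.083,(.572,.016),.13,.078,300),'platform',rect(f,.06,.083,(.572,.016),.18,.07,300))
m=(P[...,2]>.1165)&(P[...,2]<.13)&(np.hypot(P[...,0]-.563,P[...,1]-.08)<.03);vv,uu=np.nonzero(m)
print('post top',ray('',[uu.mean(),vv.mean()],.121,c).round(4),np.median(P[m][:,2]),len(uu))
print('handle',rect(f,.112,.125,(.572,.016),.04,.116,300))
print('collar',rect(f,.0975,.106,(.563,.08),.03,.101,300))
print(p0.round(4),T[:2,0])
E
python3 ins.py
```

```text
[0.5999 0.0792 0.2496] 0.0046
cam in tool [  -0.9  -81.8 -142.5] [-3.166e-01 -1.000e-04  0.000e+00]
h 0.0163 leg x -14.65 slope 0.0082 sep 27.77 end [[ -0.6 -29.9 -16.3]] ztop -18.3
h 0.0182 leg x -14.44 slope 0.0082 sep 27.35 end [[ -0.6 -30.7 -18.2]] ztop -18.3
plate (array([0.5717, 0.0166]), array([0.0997, 0.1801]), 7.34) platform (array([0.5726, 0.017 ]), array([0.1382, 0.2188]), 7.34)
post top [[0.5638 0.081  0.121 ]] 0.12092806014612359 604
handle (array([0.5712, 0.0171]), array([0.0129, 0.0491]), 7.34)
collar (array([0.5621, 0.0807]), array([0.0338, 0.0357]), 8.88)
[0.5999 0.0792 0.2496] [-0.12764862  0.99181935]
```

View pics/w9.png

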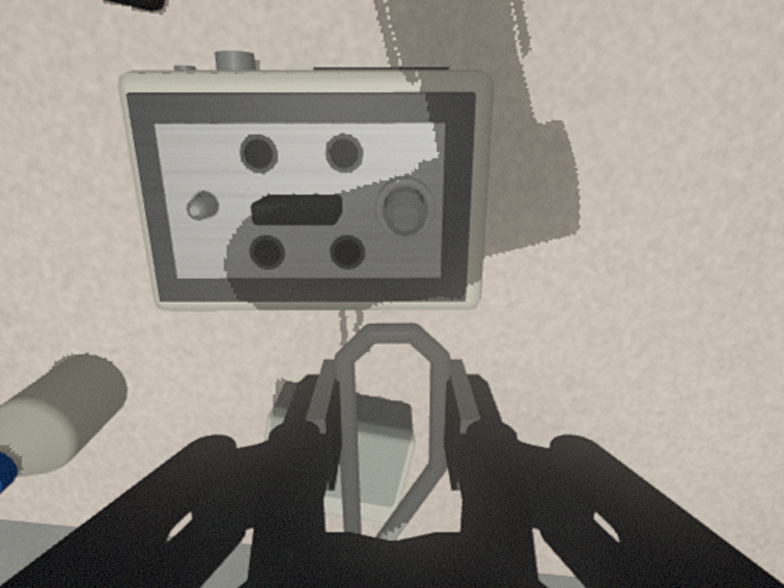

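From this settled view, in the tool frame:
- **Clip:** the straight leg is at x = -14.5 mm, the head end at y = -29.7 mm, and the height is 15.8 mm above the TCP.
- **Post:** (.5638, .0812), yaw .128.
- **Home TCP:** about (.4952, .0872, .090).
- **Pre-insertion:** 70 mm back from home.

```bash
python3 go.py .4257 .0785 .15 1.695
```

```text
t 15.75 shift [ 0.0215 -0.173   0.0996] rot [0.0004 0.0004 0.0039] j [ 0.39  0.36  0.3   0.   -1.51 -1.83] F [ 0.7  0.3 -0.7] w 0.0308
```

>>> apply_moves(
  rows=[
    [0.004, -0.03, 0, 0, 0, 0.004],
    [0.009, -0.07, 0, 0, 0, 0.004],
    [0.014, -0.11, 0.005, 0, 0, 0.004],
    [0.019, -0.15, 0.02, 0, 0, 0.004],
    [0.0215, -0.173, 0.045, 0, 0, 0.004],
    [0.0215, -0.173, 0.07, 0, 0, 0.004],
    [0.0215, -0.173, 0.09, 0, 0, 0.004],
    [0.0215, -0.173, 0.0996, 0, 0, 0.004],
  ],
)

```text
t: 16.55
ee_pos: [0.4246, 0.0778, 0.1487]
tool_rot: [0.662, 0.749, -0.001, -0.0]
wrist_force: [0.2, -0.7, -0.7]
gripper_width: 0.0311
```

```bash
python3 go.py .4257 .0785 .090 1.695
```

```text
t 16.55 shift [0.0006 0.0012 0.0587] rot [-0.0014  0.0007 -0.0006] j [ 0.55  0.07 -0.34  0.   -1.17 -1.99] F [ 0.2 -0.7 -0.7] w 0.0311
```

>>> apply_moves(
  rows=[
    [0.0006, 0.0012, 0.015, 0, 0, 0],
    [0.0006, 0.0012, 0.03, 0, 0, 0],
    [0.0006, 0.0012, 0.045, 0, 0, 0],
    [0.0006, 0.0012, 0.055, -0.001, 0.001, 0],
    [0.0006, 0.0012, 0.0587, -0.001, 0.001, 0],
    [0.0006, 0.0012, 0.0587, -0.001, 0.001, 0],
    [0.0006, 0.0012, 0.0587, -0.001, 0.001, 0],
    [0.0006, 0.0012, 0.0587, -0.001, 0.001, 0],
  ],
)

```text
t: 17.35
ee_pos: [0.4262, 0.0787, 0.0907]
tool_rot: [0.662, 0.749, 0.001, 0.0]
wrist_force: [1.0, -0.3, 0.1]
gripper_width: 0.031
```

```bash
python3 go.py .4952 .0872 .090 1.695
python3 - <<'E'
from h import *
c=cam('scene');im,d=manip.grab_frame('scene');np.savez('s2',im=im,d=d,K=c[0],R=c[1],t=c[2])
p=proj([[.5638,.0812,.106]],c)[0];print(p)
x,y=int(p[0])-60,int(p[1])-55
save('s2',im[y:y+90,x:x+120],6)
c=cam('wrist');im,d=manip.grab_frame('wrist');save('w10',im,1)
E
```

```text
t 17.35 shift [-0.0001  0.0695  0.0008] rot [ 0.001  -0.0007 -0.0005] j [ 0.55  0.12 -0.43 -0.   -1.01 -1.99] F [ 1.  -0.3  0.1] w 0.031
[297.68283041 213.30757335]
```

View pics/s2.png

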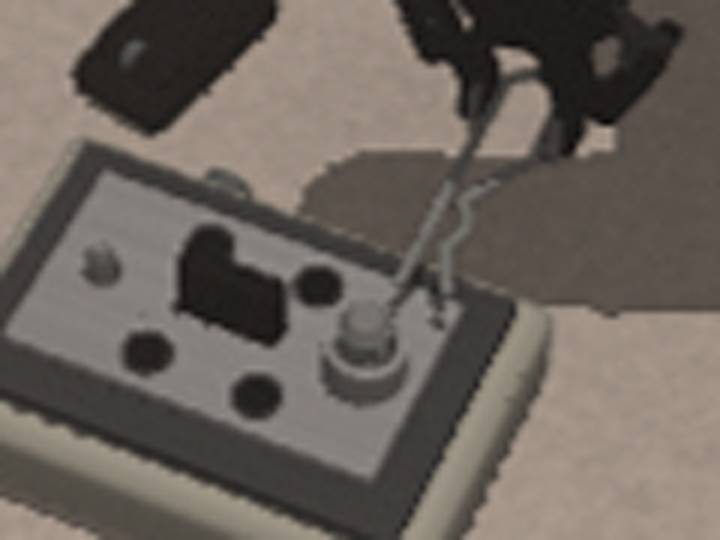

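The scene view shows the straight leg, tip at (393,307), pointing at the post mid-height with the bent leg on the outer side. I'm inserting slowly and watching the force.

>>> apply_moves(
  rows=[
    [0, 0.004, 0.0004, 0.001, 0, 0],
    [0, 0.008, 0.0008, 0.001, 0, 0],
    [0, 0.012, 0.0008, 0.001, 0, 0],
    [0, 0.016, 0.0008, 0.001, 0, 0],
    [0, 0.02, 0.0008, 0.001, 0, 0],
    [0, 0.023, 0.0008, 0.001, 0, 0],
    [0, 0.025, 0.0008, 0.001, 0, 0],
    [0, 0.025, 0.0008, 0.001, 0, 0],
  ],
)

```text
t: 18.25
ee_pos: [0.451, 0.0818, 0.0897]
tool_rot: [0.662, 0.749, 0.0, -0.0]
wrist_force: [0.2, 0.1, -0.1]
gripper_width: 0.0314
```

```bash
python3 go.py .4952 .0872 .090 1.695
```

```text
t 18.25 shift [-0.0001  0.0445 -0.0004] rot [-0.0004 -0.0006 -0.0006] j [ 0.52  0.17 -0.38 -0.   -1.02 -1.97] F [ 0.2  0.1 -0.1] w 0.0314
```

The tip is inside the hole with no contact force, so I continue.

>>> apply_moves(
  rows=[
    [0, 0.003, -0.0004, 0, 0, 0],
    [0, 0.006, -0.0004, 0, 0, 0],
    [0, 0.009, -0.0004, 0, 0, 0],
    [0, 0.012, -0.0004, 0, 0, 0],
    [0, 0.015, -0.0004, 0, 0, 0],
    [0, 0.018, -0.0004, 0, 0, 0],
    [0, 0.021, -0.0004, 0, 0, 0],
    [0, 0.024, -0.0004, 0, 0, 0],
  ],
)

```text
t: 19.05
ee_pos: [0.4751, 0.0848, 0.09]
tool_rot: [0.662, 0.749, -0.0, -0.0]
wrist_force: [0.7, 0.3, -1.1]
gripper_width: 0.0312
```

```bash
python3 go.py .4952 .0872 .090 1.695
```

```text
t 19.05 shift [-0.0001  0.0203 -0.    ] rot [-0.0005 -0.0006 -0.0007] j [ 0.5   0.22 -0.32 -0.   -1.04 -1.95] F [ 0.7  0.3 -1.1] w 0.0312
```

>>> apply_moves(
  rows=[
    [0, 0.003, 0, 0, 0, 0],
    [0, 0.006, 0, 0, 0, 0],
    [0, 0.009, 0, 0, 0, 0],
    [0, 0.012, 0, 0, 0, 0],
    [0, 0.014, 0, 0, 0, 0],
    [0, 0.016, 0, 0, 0, 0],
    [0, 0.018, 0, 0, 0, 0],
    [0, 0.0203, 0, 0, 0, 0],
  ],
)

```text
t: 19.85
ee_pos: [0.4954, 0.087, 0.09]
tool_rot: [0.662, 0.749, -0.0, -0.0]
wrist_force: [0.5, 0.5, -0.7]
gripper_width: 0.0307
```

>>> apply_moves(
  rows=[
    [0, 0, 0, 0, 0, 0],
    [0, 0, 0, 0, 0, 0],
    [0, 0, 0, 0, 0, 0],
    [0, 0, 0, 0, 0, 0],
    [0, 0, 0, 0, 0, 0],
    [0, 0, 0, 0, 0, 0],
    [0, 0, 0, 0, 0, 0],
    [0, 0, 0, 0, 0, 0],
  ],
)

```text
t: 20.65
ee_pos: [0.4954, 0.087, 0.0901]
tool_rot: [0.662, 0.749, -0.0, -0.0]
wrist_force: [0.4, 1.0, -0.4]
gripper_width: 0.0311
```

```bash
python3 go.py .4952 .0872 .090 1.695;python3 - <<'E'
from h import *
c=cam('scene');im,d=manip.grab_frame('scene');np.savez('s3',im=im,d=d,K=c[0],R=c[1],t=c[2])
save('s3',im[158:248,237:357],6)
E
```

```text
t 20.65 shift [ 0.0002 -0.0002  0.0001] rot [-0.0006 -0.     -0.0008] j [ 0.49  0.26 -0.27 -0.   -1.05 -1.93] F [ 0.4  1.  -0.4] w 0.0311
```

View pics/s3.png

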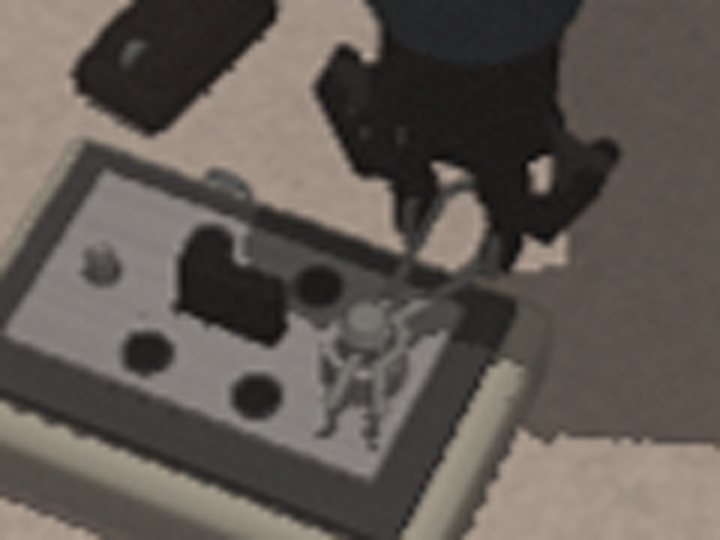

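The straight leg has come out beyond the post, tip at (322,435), and the bent leg wraps it, tip at (372,442). Force is about 0. Releasing and retreating upwards.

>>> apply_moves(
  rows=[
    [0, 0, 0, 0, 0, 0],
    [0, 0, 0, 0, 0, 0],
    [0, 0, 0, 0, 0, 0],
    [0, 0, 0, 0, 0, 0],
    [0, 0, 0, 0, 0, 0],
    [0, 0, 0, 0, 0, 0],
    [0, 0, -0.01, 0, 0, 0],
    [0, 0, -0.03, 0, 0, 0],
  ],
  jaw=-1,
)

```text
t: 21.5
ee_pos: [0.4944, 0.0866, 0.1196]
tool_rot: [0.662, 0.749, -0.002, -0.001]
wrist_force: [0.1, -0.3, -0.4]
gripper_width: 0.0854
```

>>> apply_moves(
  rows=[
    [0, 0.01, -0.03, 0, 0, 0],
    [0, 0.035, -0.07, 0, 0, 0],
    [0, 0.07, -0.11, 0, 0, 0],
    [0, 0.105, -0.13, 0, 0, 0],
    [0, 0.13, -0.13, 0, 0, 0],
    [0, 0.13, -0.13, 0, 0, 0],
    [0, 0.13, -0.13, 0, 0, 0],
    [0, 0.13, -0.13, 0, 0, 0],
  ],
)

```text
t: 22.3
ee_pos: [0.6232, 0.1025, 0.2496]
tool_rot: [0.662, 0.749, -0.002, -0.001]
wrist_force: [0.3, 1.2, 0.9]
gripper_width: 0.0848
```

Run:
```python
from rect import *
f=shot('w11');c=(f['K'],f['R'],f['t']);P=cloud(f['d'],c)
print('plate',rect(f,.073,.083,(.572,.016),.13,.078,300),'platform',rect(f,.06,.083,(.572,.016),.18,.07,300))
print(proj([[.5638,.0812,.106]],c)*1.4)
m=(P[...,2]>.1165)&(P[...,2]<.13)&(np.hypot(P[...,0]-.563,P[...,1]-.08)<.03);vv,uu=np.nonzero(m)
print('post top',ray('',[uu.mean(),vv.mean()],.121,c).round(4))
p=(proj([[.54,.08,.106]],c)[0]).astype(int);y,x=max(p[1]-75,0),p[0]-100;print(x,y)
save('w11c',f['im'][y:y+150,x:x+200],4)
```

```text
[0.6232 0.1025 0.2496] 0.0105
plate (array([0.5719, 0.0164]), array([0.1   , 0.1795]), 7.46) platform (array([0.5728, 0.0171]), array([0.1391, 0.2189]), 7.4)
[[370.23334264 167.69550223]]
post top [[0.5641 0.0814 0.121 ]]
166 13
```

View pics/w11c.png

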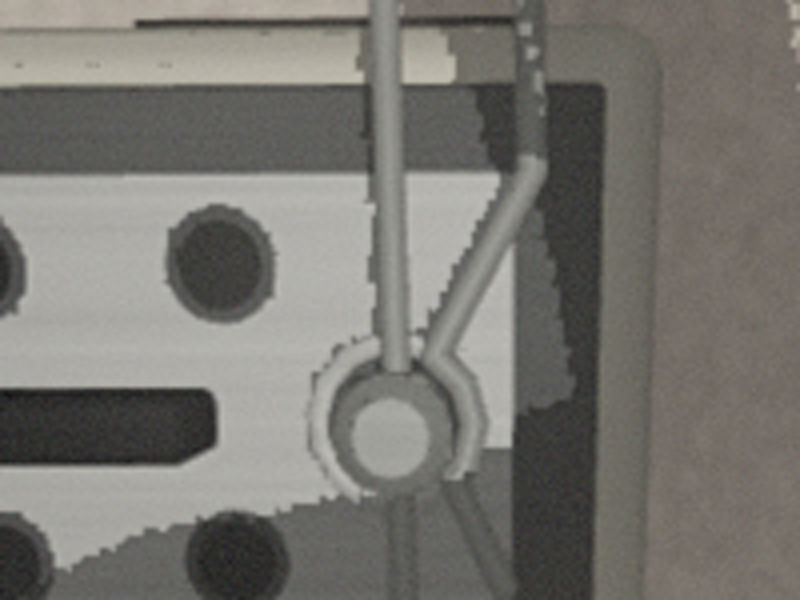

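The clip's bulge hugs the post at crop (480,430), with the straight leg through the hole. One numeric check of level and axial seat before handing in.

Run:
```python
from rect import *
f=np.load('w11.npz');c=(f['K'],f['R'],f['t']);P=cloud(f['d'],c)
a=.129;X=np.array([np.cos(a),np.sin(a)]);Y=np.array([-X[1],X[0]]);q=P[...,:2]-[.564,.0813];sx=q@X;sy=q@Y;z=P[...,2]
m=(abs(sy)<.006)&(z>.1)&(z<.116)&(abs(sx)>.014)&(abs(sx)<.1)
print('tip s (expect 0.040)',sx[m].max(),'min visible',sx[m].min())
for s in(-.06,-.045,-.03,-.02,.02,.028,.035):
    k=m&(abs(sx-s)<.003);print(s,k.sum(),z[k].max().round(4) if k.any() else '',sy[k].mean().round(4))
k=(abs(sx)<.004)&(sy>.011)&(sy<.03)&(z>.1)&(z<.118);print('bulge y',sy[k].min(),sy[k].max(),z[k].max())
s2=(z>.1)&(z<.116)&(sx<-.05)&(abs(sy-.014)<.02);print('head end (expect -.097)',sx[s2].min() if s2.any() else '')
```

```text
tip s (expect 0.040) 0.03824812803500409 min visible -0.07852884296688689
-0.06 39 0.102 -0.0005
-0.045 61 0.1043 -0.0001
-0.03 55 0.1064 0.0001
-0.02 78 0.108 0.0003
0.02 53 0.1138 0.0011
0.028 57 0.1146 0.0012
0.035 49 0.1155 0.0016
bulge y 0.011001476275271519 0.019041554843197698 0.11679993594235302
head end (expect -.097) -0.07852884296688689
```

```bash
cat > tilt.py <<'E'
from rect import *
f=shot('w12');c=(f['K'],f['R'],f['t']);P=cloud(f['d'],c)
a=.129;X=np.array([np.cos(a),np.sin(a)]);Y=np.array([-X[1],X[0]]);q=P[...,:2]-[.564,.0813];sx=q@X;sy=q@Y;z=P[...,2]
m=(f['d']>0)&(z>.095)&(z<.125)&(np.hypot(sx,sy)>.0145)&(sy>-.006)&(sy<.036)&(sx>-.1)&(sx<.042)&~((z<.1035)&(np.hypot(sx,sy)<.022))
for it in range(4):
    A=np.c_[sx[m],sy[m],np.ones(m.sum())];k,*_=np.linalg.lstsq(A,z[m],rcond=None);r=z-(k[0]*sx+k[1]*sy+k[2]);m&=(abs(r)<.004-.0006*it)
print('slopes x,y',k.round(4),'n',m.sum(),'tilt',np.arctan(np.hypot(k[0],k[1])),'std',r[m].std())
for s in range(-80,41,12):
    j=m&(abs(sx-s/1e3)<.003);L=j&(sy<.006);B=j&(sy>.012);print(s,[(len(z[g]),z[g].mean().round(4),sy[g].mean().round(4)) for g in(L,B) if g.any()])
E
python3 tilt.py
python3 - <<'E'
from cell import manip
s=manip.read_state();print(s['t'],s['wrist_force'])
E
```

```text
[0.6232 0.1026 0.2498] 0.0055
slopes x,y [ 0.1394 -0.0385  0.1087] n 2179 tilt 0.14364448824718726 std 0.0008954383827899896
-80 [(66, np.float64(0.0975), np.float64(-0.0012)), (58, np.float64(0.0966), np.float64(0.0268))]
-68 [(63, np.float64(0.099), np.float64(-0.0007)), (64, np.float64(0.0982), np.float64(0.0272))]
-56 [(59, np.float64(0.101), np.float64(-0.0005)), (61, np.float64(0.0997), np.float64(0.0274))]
-44 [(66, np.float64(0.1026), np.float64(-0.0002)), (68, np.float64(0.1015), np.float64(0.025))]
-32 [(56, np.float64(0.1045), np.float64(0.0002)), (66, np.float64(0.1037), np.float64(0.0182))]
-20 [(61, np.float64(0.1059), np.float64(0.0003)), (24, np.float64(0.105), np.float64(0.0137))]
-8 [(44, np.float64(0.1072), np.float64(0.0148))]
4 [(37, np.float64(0.1089), np.float64(0.0158))]
16 [(40, np.float64(0.1113), np.float64(0.0011)), (56, np.float64(0.1106), np.float64(0.0151))]
28 [(51, np.float64(0.1126), np.float64(0.0011)), (62, np.float64(0.1119), np.float64(0.0206))]
40 [(10, np.float64(0.1132), np.float64(0.0012))]
22.4 [ 0.56486501  0.22076028 -0.5995001 ]
```

Tilt is 0.144 rad (limit 0.35), and the leg's mean surface height at the post is 108.7 mm. That puts the wire centre at about 106, axially within 2 mm. The yaw error is about 0.02 rad. The robot is clear of everything, so I'm handing in.

```bash
python3 -c "
from cell import manip
print(manip.close_job())"
```

```text
the job is handed in; nothing more can be done
None
```

The carrier is on both pins and the R-clip is through the post's cross-hole with its bent leg round the post. I handed the job in at about 22.4 s of the 69 s; no verdict came back.

**Carrier:** I gripped it by the handle and lowered it over both pins. The last wrist picture puts it within about 1.2 mm and 0.001 rad of the platform centre. It was flat with its top at 78.0 mm when I let go, which is fully home.

**Clip:** I picked it up across its head and pushed it in from the robot's side, then let go.
- **Position:** the seat point is within about 2 mm of the hole's centre along the hole (tip at 38 mm, 40 expected), and within about 1 mm in height.
- **Angles:** yaw is off by about 0.02 rad, and the head droops by about 0.14 rad (limit 0.35).
- **Bent leg:** I did not measure the joint angle. The bulge shows snug against the post in the last picture, and the wrist force was near zero before I let go.

**Other objects:** the moves were kept clear of the bottle, tip box and mouse, though I did not measure their positions again at the end. The gripper was clear of everything at hand-in.

**Disagreements:**
- The top and scene cameras disagreed with the wrist camera by 2–5 mm, so I worked from wrist pictures only.
- The first picture of the held clip was taken while the arm was still settling. It put the clip about 2 mm too high in the grip; I measured again once it was still and used that.

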